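Cork a flask with a plunger and mallet

ROBOT

A 6-joint arm with a two-finger parallel gripper is mounted at the origin on a cart in front of the work surface, level with it; the furniture and walls round the work are solid. World frame = base frame: x ahead of the robot, y to its left, z up, the work surface at z = 0. Lengths are in m, angles in degrees, forces in N, time in s.
With the tool pointing down it reaches from about 0.325 to 0.875 m from the base axis. Payload 4.4 kg.
Tool frame: the origin (TCP) lies at the very end of the fingers, on their centre line; the grasp point (between the pads) lies 19 mm behind it; z points along the fingers, y is the line along which they close (so a half turn about z gives the same grasp; the last joint's range is limited). The gripper opens to 85 mm and grips with 20 to 120 N. Pads are 22 mm wide; open, the fingers measure 114 mm over their backs; the gripper's body (76 mm by 85 mm) begins 54 mm behind the grasp point. The pads swing forward as they close: fully open they stand 13 mm farther back than shut.
Start: joints at [-72.221, 11.837, 88.321, -0, 79.842, -8.623], TCP at [0.256, -0.515, 0.195] pointing down, gripper open.
Joint ranges: [-156.59, 156.59], [-49.26, 127.26], [12.9, 141.05], [-63.56, 243.56], [4.71, 150.69], [-161.64, 161.64]. Speed limits (degrees/s): [159.86, 159.86, 180, 180, 180, 180].

INTERFACE

Orientations are given as a 3x3 rotation matrix whose columns are the frame's x, y, z axes.
In Python, from workcell import bot gives the robot as it stands.
- The arm moves only by the shell command python3 -m crank FILE [OPENING] [FORCE], which reads ROWS from the file FILE. ROWS is 1 to 12 rows, parted by semicolons, with the numbers parted by commas; each row has 6 numbers: dx, dy, dz in normalised numbers (1 is 1 m), then a rotation vector rx, ry, rz in a scale on which 1.0 is 360 degrees; each row is the pose to reach, as a shift and turn from the pose commanded when the command began, along the tool's axes at that moment; what a row does not reach only later rows make up. A row lasts 1/8 s, in which the tool goes at most 0.0625 m and 10.7 degrees, less where a joint would pass 70% of its speed; a pose out of reach is approached as far as the arm can. OPENING is the finger opening in m, set as the command begins (- or left out keeps the last). The fingers move at their own pace and stop on an object; FORCE is the grip in N (left out, the last holds). Time passes only in rows, so rows that do not move let the fingers close. It prints the time, the measured TCP pose, the force, the opening and the grip force at its end. A shift or turn number past 1, either way, is cut back to 1. Input that does not fit is refused with a message, and nothing moves.
- bot.read_state(): the state, without advancing time (a new reading comes with each control period).
- bot.snapshot(name): name is "scene" or "top" or "wrist"; returns the picture (420x560x3 uint8, blue, green, red); there is no depth.
- bot.camera_info(name): a dict with "intrinsics" (3x3 intrinsics, pixels), "R" (3x3) and "t" (3): a world point X has camera coordinates R X + t; the wrist camera has in their place "mount" (4x4, takes a point from camera to tool coordinates, whose origin is the TCP and whose axes are the flange's). Camera axes: x right, y down, z forward; pixel columns grow to the right and rows downward; lengths in m; the calibration is good to about 2 mm. The wrist camera is an equidistant fisheye: a pixel r from the principal point sees the ray r / f radians off the axis. A picture is of the moment at which its call begins: read the wrist's pose just before it. camera_info takes no time and is no camera call.
- bot.close_job(): hands the job in; it is judged then, once.
The state is a dict: "clock": time; "joints": joint angles; "dq": joint speeds; "tau": joint torques, N m; "tool_pos": TCP position; "tool_rot": TCP orientation; "ft_force": force on the tool from outside, world axes, zero at the start; "moment": the same for the moment, N m; "width": finger opening in m; "grasp_force": force on a finger pad.
Only numpy, scipy, OpenCV 4.12 (cv2) and the standard library are available. Lean on these libraries where they do the work, as an engineer would, in place of code of your own. Each camera call takes 0.05 s, during which the arm holds its last target. There are 200 camera calls.

TASK

Cork the flask held in the leaning stand: slide the wooden plunger from its rest block down the bore of the corker until it rests on the cork, and let go of it. Then take the mallet and knock the plunger down with at least two separate sharp blows, lifting the mallet clear between them - the first only a light one to start the cork, never by pushing with the hand or with wild heavy blows - until its shoulder sits fully home on the corker. Finally stand the mallet upright on free worktop beside the stand and let go, with the plunger left in place and the other things undisturbed.

Things in the scene. Friction and masses are not known exactly. Their poses are not given: they have to be found in the camera images.
- corker: White stoneware flask, 84 mm across, with a light-wood corker (52 mm across) on its neck, fixed. Origin: centre of the flask's underside, 45 mm above the worktop. z: the axis of flask and bore, leaning 0.30 rad from upright, its top toward the robot. The corker's flat rim is at z = 122 mm. The bore on the axis is 32 mm wide for the top 7 mm, then 25 mm.
- corker_mouth (a point): Centre of the bore's mouth, on the rim. Inside is the cork, 23 mm across (the rules' cork_c0: its middle, 11 mm below its top). Its top is 32 to 45 mm below the mouth at first: varies, not measured, feel for it. It yields at 9 N, rising to 13 N against a light spring, and stays where driven. From there the plunger goes 17 to 30 mm until its shoulder stops hard on the rim.
- stand: Wooden stand that holds the flask, screwed to the worktop: base 160 x 130 x 14 mm, long side along x. Origin: centre of its underside, straight below the flask's. Its -x side, to which flask and corker lean, faces the robot within about 26 degrees.
- plunger: Light-wood plunger, round, 110 mm long, 0.1 kg. Origin: centre of its lower end; z along it to the knob. Shank 22 mm thick, z = 0 to 62 mm, chamfered foot; shoulder disc 40 mm across to z = 74 mm; then a knob 28 mm across, the grip. It hangs upright by its shoulder in the rest block at first. Home: its origin is at z = 60 mm of the corker. In the leaning bore it may need a light push.
- plunger_top (a point): Centre of the flat top of the plunger's knob (plunger z = 110 mm), where the mallet strikes.
- rest: Wooden rest block 80 x 80 x 66 mm, fixed to the worktop, with an upright 27 mm hole through its middle that holds the plunger. Origin: centre of its underside.
- mallet: Dark-wood mallet, about 0.35 kg, with its handle in line with its head; stands on its striking face. Origin: centre of the flat striking face (66 mm across); z = axis toward the handle. Head z = 0 to 41 mm; handle 26 mm thick, z = 41 to 122 mm.
- spice_jar: Bystander: spice jar with a green cap, 46 mm across, 106 mm tall. Origin: centre of its underside.
- oil_bottle: Bystander: square glass oil bottle, 62 mm wide, 264 mm tall. Origin: centre of its underside.
- tin: Bystander: low round tin, 75 mm across, 58 mm tall. Origin: centre of its underside.
Things that resemble listed ones, but are neither listed nor needed, are in the scene too. What is shaped like the mallet but blue is not meant. There is more than one size of the plunger; the one meant has the size given above.

How it is judged:
By the outcome, as a careful person would: the job done as asked, in the order asked, and still so for the second after the job is handed in, with the robot touching nothing.
It also fails if it takes over 64 s, if anything falls off the work surface, if the arm or the gripper's body presses on something with over 40 N, if the wrist force passes 120 N, or if a joint passes its speed limit or range.

## Working session

There is one attempt and no reset: what is moved stays moved. The work goes in short steps, Python scripts to look and compute and a shell command to move; the robot and the scene stay as the last step left them, time stands still between calls to the robot, and variables do not carry over. Pictures are saved under pics/ and viewed, at most 10 in all, crops included, and the job is handed in when it is done.

```bash
ls; mkdir -p pics; python3 - <<'E'
from workcell import bot
import cv2,numpy as np
for n in("scene","top"):
    im=bot.snapshot(n); cv2.imwrite(f"pics/{n}0.png",im)
    c=bot.camera_info(n); print(n,np.round(c["intrinsics"],1).tolist(),np.round(c["R"],3).tolist(),np.round(c["t"],3).tolist(), np.round(-np.array(c["R"]).T@c["t"],3))
s=bot.read_state();print(s);print(bot.camera_info("wrist"))
E
```

```text
pics
scene [[461.3, 0.0, 285.5], [0.0, 461.3, 208.8], [0.0, 0.0, 1.0]] [[-0.579, -0.815, -0.014], [-0.402, 0.301, -0.865], [0.709, -0.496, -0.502]] [0.517, 0.235, 0.823] [-0.189  0.759  0.623]
top [[406.7, 0.0, 287.1], [0.0, 406.7, 218.4], [0.0, 0.0, 1.0]] [[-0.006, -1.0, -0.006], [-0.996, 0.006, -0.094], [0.094, 0.005, -0.996]] [0.252, 0.557, 1.178] [0.445 0.243 1.226]
{'clock': 0.1, 'joints': array([-7.22220691e+01,  1.18783779e+01,  8.83987064e+01,  1.47695761e-03,
        7.98425056e+01, -8.62156849e+00]), 'dq': array([-0.04441035, -0.20647073, -0.2125798 ,  0.01833878, -0.07086815,
       -0.03471021]), 'tau': array([-5.52378933e-04, -3.84092903e+01, -2.92550397e+01, -3.16924124e-04,
        4.82295320e-03,  7.51337808e-06]), 'tool_pos': array([ 0.25543191, -0.5142832 ,  0.19363445]), 'tool_rot': array([[ 8.95717782e-01,  4.44622625e-01, -6.13130318e-04],
       [ 4.44622920e-01, -8.95715623e-01,  1.99531067e-03],
       [ 3.37969865e-04, -2.05984704e-03, -9.99997821e-01]]), 'ft_force': array([-0.64581317, -0.69088127,  0.5136136 ]), 'moment': array([-0.0333806 , -0.00260052,  0.01846174]), 'grasp_force': 0.0, 'width': 0.08536449979097835}
{'intrinsics': array([[325.1922621 ,   0.        , 279.67579133],
       [  0.        , 325.1922621 , 208.03675978],
       [  0.        ,   0.        ,   1.        ]]), 'mount': array([[ 1.24335229e-04, -9.54147283e-01, -2.99337513e-01,
         7.54650884e-02],
       [ 9.99999988e-01,  9.08252017e-05,  1.25859961e-04,
        -6.33006056e-05],
       [-9.29015502e-05, -2.99337525e-01,  9.54147283e-01,
        -1.79601759e-01],
       [ 0.00000000e+00,  0.00000000e+00,  0.00000000e+00,
         1.00000000e+00]])}
```

View pics/scene0.png

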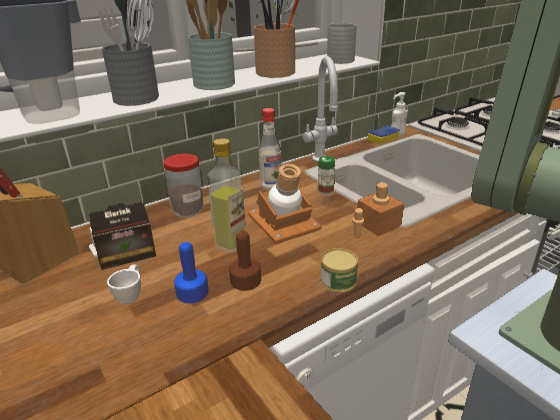

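View pics/top0.png

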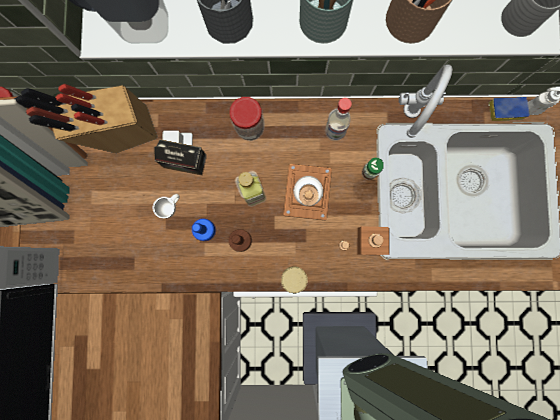

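The candidates for each target, by pixel:
- **Plunger:** in the rest block at scene (381,192) / top (376,240). The free-standing one at scene (358,222) / top (344,245) is smaller, so it is a decoy.
- **Mallet:** dark, at scene (243,262) / top (240,240). The one at scene (190,270) is blue and not meant.
- **Corker:** at scene (288,180) / top (308,195).

I choose the plunger in the block and the dark mallet, and check them in one close crop.

```bash
python3 - <<'E'
import cv2,numpy as np
t=cv2.imread("pics/top0.png");s=cv2.imread("pics/scene0.png")
a=cv2.resize(t[150:300,220:400],None,fx=4.4,fy=4.4,interpolation=cv2.INTER_CUBIC)[:600,:792]
# two half crops side by side
a=cv2.resize(t[155:265,225:400],(796,500)[:2],interpolation=cv2.INTER_CUBIC)
a=cv2.resize(t[155:260,225:395],(400*2-0,0)if 0 else (486,300),interpolation=cv2.INTER_CUBIC)
b=cv2.resize(s[155:295,220:410],(407,300),interpolation=cv2.INTER_CUBIC)
big=cv2.resize(t[160:260,225:393],(504,300),interpolation=cv2.INTER_CUBIC)
out=np.zeros((600,800,3),np.uint8)
out[:300,:504]=big
out[300:,:450]=cv2.resize(s[150:250,250:400],(450,300),interpolation=cv2.INTER_CUBIC)
out[300:,460:760]=cv2.resize(s[220:300,215:295],(300,300),interpolation=cv2.INTER_CUBIC)
cv2.imwrite("pics/crop1.png",out)
E
```

```text
(no output)
```

View pics/crop1.png

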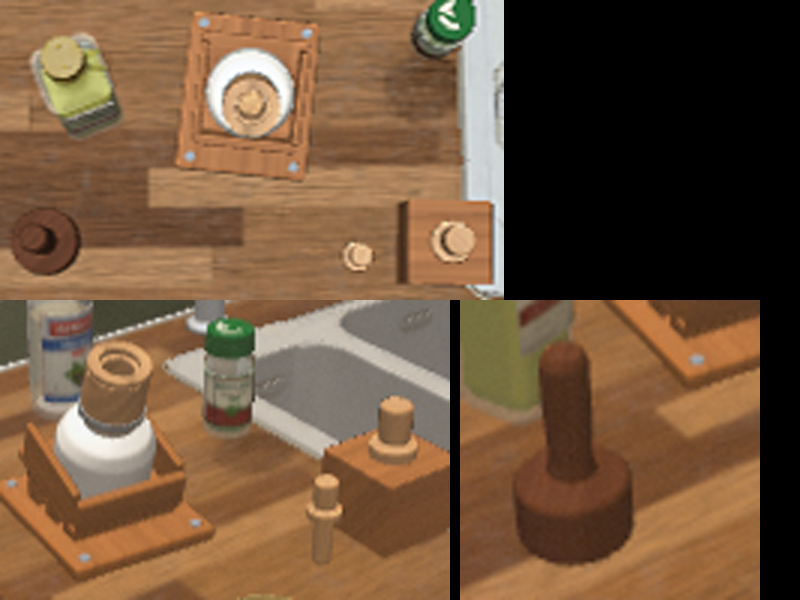

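The crop confirms both choices. The block's plunger has the larger knob (top image ≈ (378,239)), and the dark mallet's handle end is at ≈ (237,239). The corker rim is at ≈ (309,195) in the top image and (290,173) in the scene image. The stand screws in the top image are at (293,167), (328,171), (323,216) and (288,212).

```bash
cat > h.py <<'E'
from workcell import bot
import numpy as np, cv2
def ray(n,uv):
    c=bot.camera_info(n);R=np.array(c["R"]);t=np.array(c["t"])
    return -R.T@t, R.T@np.linalg.inv(c["intrinsics"])@[uv[0],uv[1],1]
def plane(n,uv,z):
    o,d=ray(n,uv); return o+d*(z-o[2])/d[2]
def tri(a,b):
    (o,d),(p,e)=ray("top",a),ray("scene",b)
    d=d/np.linalg.norm(d);e=e/np.linalg.norm(e)
    k=np.linalg.lstsq(np.c_[d,-e],p-o,rcond=None)[0]
    x,y=o+k[0]*d,p+k[1]*e
    return (x+y)/2,np.linalg.norm(x-y)
E
python3 - <<'E'
from h import *
np.set_printoptions(precision=4,suppress=True)
S=[plane("top",p,.014) for p in [(293,167.3),(327.7,171),(322.7,216),(288,212)]]
c=np.mean(S,0); print("stand",c, [np.linalg.norm(S[i]-S[(i+1)%4]) for i in range(4)])
ax=(S[0]+S[1]-S[2]-S[3]); 
for a in (S[0]-S[3],S[1]-S[2]): print("x dir deg",np.degrees(np.arctan2(a[1],a[0])))
for a in (S[0]-S[1],S[3]-S[2]): print("y dir-90",np.degrees(np.arctan2(a[1],a[0]))-90)
print("rim",tri((308.7,195.3),(290.3,172.7)),plane("top",(308.7,195.3),.1616))
print("ptop",tri((378.3,238.7),(382.3,185.3)),plane("top",(378.3,238.7),.114))
t=cv2.imread("pics/top0.png");h=cv2.cvtColor(t,cv2.COLOR_BGR2HSV)
print("block corners",[plane("top",(225+u/3,160+v/3),.066) for u,v in[(408,200),(493,202),(491,284),(406,283)]])
print("mallet",tri((237,239),(243,235.2)),plane("top",(237,239),.122),plane("top",(225+46/3,160+241/3),.041))
print("decoy",plane("top",(225+357/3,160+256/3),.08))
for n,p in dict(tin=(293,279),bottle=(246,180),jar=(374,166)).items(): print(n,plane("top",p,dict(tin=.058,bottle=.264,jar=.106)[n]))
print("blue",plane("top",(203,228),.12))
E
```

```text
stand [0.6404 0.1862 0.014 ] [np.float64(0.10559063261003455), np.float64(0.13777412945731057), np.float64(0.10459928896276464), np.float64(0.13705494514973948)]
x dir deg -6.684393918703907
x dir deg -7.097167273064447
y dir-90 -6.585903331254912
y dir-90 -6.976956423152316
rim (array([0.6066, 0.1893, 0.1537]), np.float64(0.0033220321647515123)) [0.6064 0.191  0.1616]
ptop (array([ 0.4918, -0.0025,  0.1082]), np.float64(0.0032257857509031956)) [ 0.4927 -0.0001  0.114 ]
block corners [array([0.5294, 0.0379, 0.066 ]), array([ 0.527 , -0.0429,  0.066 ]), array([ 0.4493, -0.0387,  0.066 ]), array([0.4507, 0.0416, 0.066 ])]
mallet (array([0.4942, 0.386 , 0.1152]), np.float64(0.00018732970249167447)) [0.4938 0.385  0.122 ] [0.4934 0.3857 0.041 ]
decoy [0.4761 0.0893 0.08  ]
tin [0.3819 0.2332 0.058 ]
bottle [0.629 0.346 0.264]
jar [0.6964 0.0048 0.106 ]
blue [0.5245 0.4783 0.12  ]
```

```bash
cat >> h.py <<'E'
from scipy.spatial.transform import Rotation as Ro
np.set_printoptions(precision=4,suppress=True)
PSI=np.radians(-6.85); XD=np.array([np.cos(PSI),np.sin(PSI),0])
A=np.array([0,0,np.cos(.3)])-np.sin(.3)*XD
YD=np.cross([0,0,-1],XD)
DOWN=np.c_[XD,YD,[0,0,-1.]]
LEAN=np.c_[np.cross(YD,-A),YD,-A]
ORG=np.array([.6404,.1862,.045])+np.array([.0005,0,0])
def delta(p,R,pos=None,rot=None):
    s=bot.read_state(); pos=s["tool_pos"] if pos is None else pos; rot=s["tool_rot"] if rot is None else rot
    print("d",rot.T@(np.array(p)-pos),"rv",Ro.from_matrix(rot.T@R).as_rotvec(degrees=True))
E
python3 - <<'E'
from h import *
delta([.491,-.0005,.17],DOWN)
E
```

```text
d [ 0.4394 -0.3554  0.0245] rv [-0.1203  0.0154 33.2492]
```

Units first: turns go in shares of 360 degrees. So 33.2 degrees / 360 = 0.0922.

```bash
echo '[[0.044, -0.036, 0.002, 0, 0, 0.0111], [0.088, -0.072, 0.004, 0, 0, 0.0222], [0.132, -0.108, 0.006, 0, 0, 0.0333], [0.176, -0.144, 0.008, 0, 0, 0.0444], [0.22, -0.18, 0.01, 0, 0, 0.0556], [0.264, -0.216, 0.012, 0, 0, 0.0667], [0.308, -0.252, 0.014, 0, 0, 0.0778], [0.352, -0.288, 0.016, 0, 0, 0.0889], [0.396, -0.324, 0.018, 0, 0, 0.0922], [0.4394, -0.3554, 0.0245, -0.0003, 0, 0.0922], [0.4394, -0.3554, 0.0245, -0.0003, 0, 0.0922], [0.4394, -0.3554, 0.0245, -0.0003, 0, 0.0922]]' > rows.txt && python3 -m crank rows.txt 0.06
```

```text
refused: ROWS must be rows parted by semicolons, with the numbers parted by commas. Nothing was moved.
```

The error is about the shape of the input: rows parted by semicolons, with the numbers parted by commas. Fixing that and sending the same move.

```bash
echo '0.044,-0.036,0.002,0,0,0.0111;0.088,-0.072,0.004,0,0,0.0222;0.132,-0.108,0.006,0,0,0.0333;0.176,-0.144,0.008,0,0,0.0444;0.22,-0.18,0.01,0,0,0.0556;0.264,-0.216,0.012,0,0,0.0667;0.308,-0.252,0.014,0,0,0.0778;0.352,-0.288,0.016,0,0,0.0889;0.396,-0.324,0.018,0,0,0.0922;0.4394,-0.3554,0.0245,-0.0003,0,0.0922;0.4394,-0.3554,0.0245,-0.0003,0,0.0922;0.4394,-0.3554,0.0245,-0.0003,0,0.0922' > rows.txt && python3 -m crank rows.txt 0.06
python3 - <<'E'
from h import *
s=bot.read_state();im=bot.snapshot("wrist");cv2.imwrite("pics/w1.png",im)
np.savez("w1.npz",p=s["tool_pos"],R=s["tool_rot"])
print(s["joints"]);delta([.491,-.0005,.083],DOWN)
E
```

```text
clock: 1.6
tool_pos: [0.4906, -0.0015, 0.1697]
tool_rot: [[0.993, -0.118, -0.001], [-0.118, -0.993, -0.002], [-0.001, 0.002, -1.0]]
ft_force: [0.2, 0.1, 0.6]
width: 0.0601
grasp_force: 0.0
[-10.1995   2.8475 101.4828  -0.1364  75.7101  86.5905]
d [ 0.0002 -0.0018  0.0869] rv [0.125  0.0224 0.0107]
```

View pics/w1.png

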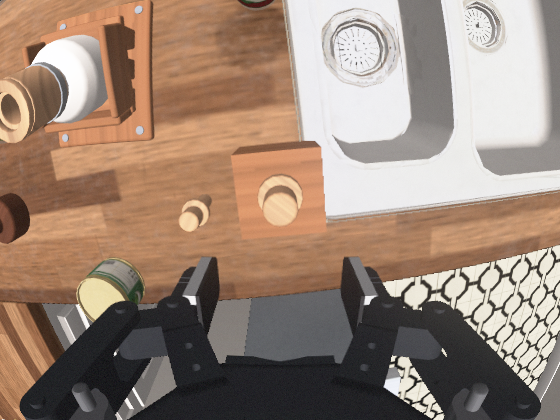

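The wrist view shows the knob top at ≈ (281,207). The corker mouth is at ≈ (11,110), and the stand screws are at (64,138), (140,131), (128,9) and (61,24).

```bash
cat >> h.py <<'E'
def wray(uv,p,R):
    c=bot.camera_info("wrist");K=c["intrinsics"];M=c["mount"]
    d=np.array([(uv[0]-K[0,2])/K[0,0],(uv[1]-K[1,2])/K[1,1]]);th=np.linalg.norm(d)
    v=np.r_[d/th*np.sin(th),np.cos(th)]
    return p+R@M[:3,3], R@M[:3,:3]@v
def wplane(uv,z,p,R):
    o,d=wray(uv,p,R); return o+d*(z-o[2])/d[2]
E
python3 - <<'E'
from h import *
w=np.load("w1.npz");p,R=w["p"],w["R"]
print("ptop",wplane((281,207),.114,p,R),"shoulder",wplane((280,198),.078,p,R))
print("block",np.mean([wplane(q,.066,p,R) for q in [(233,154),(322,143),(327,232),(240,240)]],0))
print("mouth",wplane((11,110),.1616,p,R))
S=[wplane(q,.014,p,R) for q in[(64,138),(140,131),(128,9),(61,24)]];print(S,np.mean(S,0))
print("expected mouth",ORG+.122*A)
E
```

```text
ptop [ 0.493  -0.0035  0.114 ] shoulder [ 0.49   -0.0025  0.078 ]
block [ 0.4906 -0.003   0.066 ]
mouth [0.6053 0.1828 0.1616]
[array([0.5789, 0.2473, 0.014 ]), array([0.5661, 0.1415, 0.014 ]), array([0.7072, 0.139 , 0.014 ]), array([0.7198, 0.2325, 0.014 ])] [0.643  0.1901 0.014 ]
expected mouth [0.6051 0.1905 0.1616]
```

```bash
echo '0,0,0.04,0,0,0;0,0,0.08,0,0,0;0,0,0.087,0,0,0;0,0,0.087,0,0,0' > rows.txt && python3 -m crank rows.txt 0.06
echo '0,0,0,0,0,0;0,0,0,0,0,0;0,0,0,0,0,0;0,0,0,0,0,0;0,0,0,0,0,0;0,0,0,0,0,0' > rows.txt && python3 -m crank rows.txt 0.0 60
```

```text
clock: 2.15
tool_pos: [0.4913, -0.0025, 0.0837]
tool_rot: [[0.993, -0.12, 0.0], [-0.12, -0.993, -0.002], [0.001, 0.002, -1.0]]
ft_force: [0.4, 0.3, 0.7]
width: 0.0599
grasp_force: 0.0
clock: 2.9
tool_pos: [0.4912, -0.0014, 0.0831]
tool_rot: [[0.993, -0.118, 0.0], [-0.118, -0.993, -0.002], [0.0, 0.002, -1.0]]
ft_force: [-0.3, -0.8, 0.4]
width: 0.0001
grasp_force: 0.0
```

```bash
python3 - <<'E'
from h import *
a=bot.snapshot("wrist");b=bot.snapshot("scene")
o=np.hstack([cv2.resize(a[150:420,130:430],(400,360)),cv2.resize(b[140:260,320:453],(400,360))]);cv2.imwrite("pics/g1.png",o);print(bot.read_state()["width"])
E
```

```text
-8.768823102491253e-05
```

View pics/g1.png

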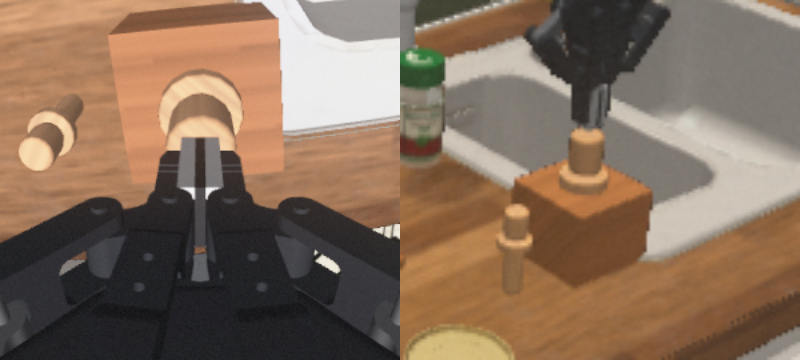

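The grasp missed. Both views show the closed fingertips just above the knob, at scene ≈ (383,181) and wrist ≈ (280,255). I'll compare that with where the reported TCP should project.

```bash
python3 - <<'E'
from h import *
s=bot.read_state();p=s["tool_pos"];R=s["tool_rot"]
c=bot.camera_info("scene");K=c["intrinsics"]
for dz in(0,.02,.03,.04):
    q=np.array(c["R"])@(p+[0,0,dz])+c["t"];q=K@q;print("scene",dz,q[:2]/q[2])
c=bot.camera_info("wrist");M=np.array(c["mount"]);K=c["intrinsics"]
for dz in(0,-.02,-.03,-.04):
    v=M[:3,:3].T@(np.array([0,0,dz])-M[:3,3]);th=np.arctan2(np.hypot(*v[:2]),v[2]);print("wrist",dz,325.19*th*v[:2]/np.hypot(*v[:2])+[K[0,2],K[1,2]])
print(s["ft_force"])
print(s["joints"])
for z in(.085,.114): print(z,wplane((130+205*.75,150+130*.75),z,p,R))
E
```

```text
scene 0 [380.5713 194.6567]
scene 0.02 [381.3082 187.4046]
scene 0.03 [381.6816 183.7295]
scene 0.04 [382.0584 180.0213]
wrist 0 [278.8111 238.7536]
wrist -0.02 [278.7357 253.0428]
wrist -0.03 [278.6922 261.3471]
wrist -0.04 [278.6443 270.5851]
[ 0.1685  0.3552 -0.1395]
[-10.2067   8.9177 106.0907  -0.1028  64.9658  86.6322]
0.085 [ 0.486  -0.0038  0.085 ]
0.114 [ 0.4991 -0.0049  0.114 ]
```

The fingertips appear to end about 30 mm short of the reported TCP. I'll probe gently onto the knob top with the fingers closed, since the plunger hangs by its shoulder and cannot go down.

```bash
echo '0,0,0.002,0,0,0;0,0,0.002,0,0,0' > rows.txt && python3 -m crank rows.txt|grep -E "pos|force"; echo '0,0,0.002,0,0,0;0,0,0.002,0,0,0' > rows.txt && python3 -m crank rows.txt|grep -E "pos|force"; echo '0,0,0.002,0,0,0;0,0,0.002,0,0,0' > rows.txt && python3 -m crank rows.txt|grep -E "pos|force"
```

```text
tool_pos: [0.491, -0.0015, 0.0809]
ft_force: [0.1, 0.1, -0.4]
grasp_force: 0.0
tool_pos: [0.491, -0.0014, 0.0789]
ft_force: [-0.3, 0.1, 0.5]
grasp_force: 0.0
tool_pos: [0.4916, -0.0015, 0.0775]
ft_force: [-1.0, -0.2, 2.0]
grasp_force: 0.9
```

The fingers touch the knob top (z ≈ 0.114) at TCP reading 0.078. The fingertips therefore end about 36 mm behind the nominal TCP along the tool axis, and I'll allow for that from here on.

```bash
echo '0,0,-0.02,0,0,0;0,0,-0.02,0,0,0;0,0,-0.02,0,0,0;0,0,-0.02,0,0,0;0,0,-0.02,0,0,0' > rows.txt && python3 -m crank rows.txt 0.06 60|grep -E "pos|force|width"; echo '0,0,0.03,0,0,0;0,0,0.051,0,0,0;0,0,0.051,0,0,0' > rows.txt && python3 -m crank rows.txt|grep -E "pos|force|width";echo '0,0,0,0,0,0;0,0,0,0,0,0;0,0,0,0,0,0;0,0,0,0,0,0' > rows.txt && python3 -m crank rows.txt 0.0 60
```

```text
tool_pos: [0.4907, -0.0014, 0.0966]
ft_force: [-0.9, 0.1, 0.2]
width: 0.0599
grasp_force: 0.0
tool_pos: [0.489, -0.0011, 0.0442]
ft_force: [0.4, 0.2, -0.6]
width: 0.0603
grasp_force: 0.0
clock: 5.25
tool_pos: [0.4926, -0.0018, 0.0475]
tool_rot: [[0.993, -0.118, 0.003], [-0.118, -0.993, -0.002], [0.003, 0.002, -1.0]]
ft_force: [-0.8, -0.4, 5.6]
width: 0.0264
grasp_force: 59.2
```

```bash
echo '0,0,-0.03,0,0,0;0,0,-0.09,0,0,0;0,0,-0.12,0,0,0;0,0,-0.12,0,0,0' > rows.txt && python3 -m crank rows.txt; python3 - <<'E'
from h import *
m=ORG+.122*A; print("mouth",m)
s=bot.read_state();R0=DOWN;p=s["tool_pos"]
delta(m+A*(.0435+.05),LEAN); delta(m+A*(.0435+.05),LEAN,rot=DOWN)
E
```

```text
clock: 5.75
tool_pos: [0.4933, -0.0016, 0.1689]
tool_rot: [[0.993, -0.118, 0.007], [-0.118, -0.993, -0.003], [0.007, 0.002, -1.0]]
ft_force: [0.1, 0.4, -1.9]
width: 0.0267
grasp_force: 59.9
mouth [0.6051 0.1905 0.1616]
d [ 0.0612 -0.2038 -0.0819] rv [ 0.095  16.8003  0.0691]
d [ 0.0604 -0.204  -0.082 ] rv [ 0.     17.1887 -0.    ]
```

Converted, 17 degrees / 360 = 0.0472.

```bash
echo '0.015,-0.04,-0.03,0,0.0083,0;0.03,-0.09,-0.06,0,0.0167,0;0.045,-0.14,-0.082,0,0.0278,0;0.061,-0.18,-0.082,0,0.0389,0;0.061,-0.204,-0.082,0,0.0472,0;0.061,-0.204,-0.082,0,0.0472,0;0.061,-0.204,-0.082,0,0.0472,0' > rows.txt && python3 -m crank rows.txt; python3 - <<'E'
from h import *
s=bot.read_state();a=bot.snapshot("wrist");b=bot.snapshot("scene");t=bot.snapshot("top")
np.savez("w2.npz",p=s["tool_pos"],R=s["tool_rot"])
for n,i in(("w2",a),("s2",b),("t2",t)):cv2.imwrite(f"pics/{n}.png",i)
o=np.hstack([a[100:400,180:380],b[100:250,230:330].repeat(2,0).repeat(2,1)]);o=cv2.resize(o,(800,600),interpolation=cv2.INTER_CUBIC);cv2.imwrite("pics/c2.png",o)
m=ORG+.122*A;delta(m+A*(.0435+.05),LEAN)
E
```

```text
clock: 6.62
tool_pos: [0.5749, 0.1935, 0.2457]
tool_rot: [[0.951, -0.118, 0.287], [-0.112, -0.993, -0.037], [0.289, 0.003, -0.957]]
ft_force: [-0.7, -0.7, -0.6]
width: 0.0266
grasp_force: 60.0
d [ 0.0025 -0.001  -0.003 ] rv [ 0.1308  0.2182 -0.0023]
```

View pics/c2.png

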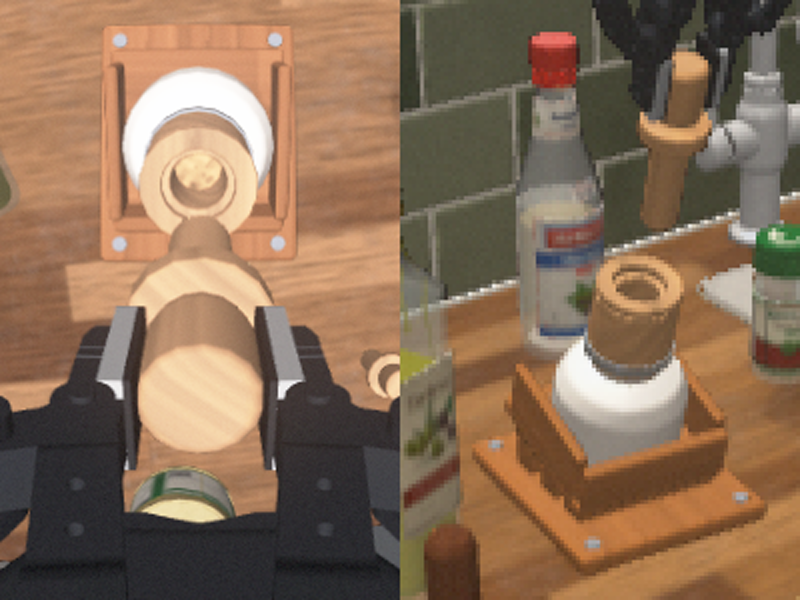

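The wrist view shows the plunger held by its knob. The bore centre is at wrist ≈ (279,190). In the scene view the foot is at ≈ (294,155.5), the knob top at ≈ (302.5,115.5) and the mouth at ≈ (290,171). I'll compare these with the expected projections.

```bash
cat >> h.py <<'E'
def proj(n,X,p=None,R=None):
    c=bot.camera_info(n);K=c["intrinsics"]
    if n!="wrist": q=K@(np.array(c["R"])@X+c["t"]);return q[:2]/q[2]
    M=c["mount"];v=M[:3,:3].T@(R.T@(np.array(X)-p)-M[:3,3]);r=np.hypot(*v[:2]);return K[0,0]*np.arctan2(r,v[2])*v[:2]/r+K[:2,2]
E
python3 - <<'E'
from h import *
w=np.load("w2.npz");p,R=w["p"],w["R"];m=ORG+.122*A
print("mouth wrist",wplane((279,190.5),.1616,p,R), "stand wrist",np.mean([wplane((180+u/2,100+v/2),.014,p,R) for u,v in[(120,40),(275,39),(278,242),(119,243)]],0))
print("stand scene",np.mean([plane("scene",q,.014) for q in[(230+97/4,100+444/4),(230+194/4,100+544/4),(230+341/4,100+496/4)]],0))
foot=p+R[:,2]*.0435;top=foot-R[:,2]*.11
for n,X in(("foot",foot),("top",top),("mouth",m)): print(n,X,"scene",proj("scene",X),"wrist",proj("wrist",X,p,R))
E
```

```text
mouth wrist [0.6072 0.1894 0.1616] stand wrist [0.6411 0.1851 0.014 ]
stand scene [0.6182 0.2052 0.014 ]
foot [0.5874 0.1918 0.2041] scene [293.4453 155.721 ] wrist [278.9391 215.5477]
top [0.5558 0.196  0.3094] scene [300.5235 114.5718] wrist [278.4818 300.8142]
mouth [0.6051 0.1905 0.1616] scene [289.5115 169.9766] wrist [277.9747 193.1384]
```

```bash
python3 - <<'E'
from h import *
m=np.array([.606,.190,.1616])
delta(m+A*(.0435-.003),LEAN)
E
```

```text
d [ 0.0037 -0.0007  0.0503] rv [ 0.1308  0.2182 -0.0023]
```

Converted, 0.2 degrees / 360 = 0.0006.

```bash
echo '0.0037,-0.0007,0.01,0,0.0006,0;0.0037,-0.0007,0.025,0,0.0006,0;0.0037,-0.0007,0.04,0,0.0006,0;0.0037,-0.0007,0.05,0,0.0006,0;0.0037,-0.0007,0.05,0,0.0006,0' > rows.txt && python3 -m crank rows.txt;  echo '0,0,0.006,0,0,0;0,0,0.012,0,0,0;0,0,0.012,0,0,0' > rows.txt && python3 -m crank rows.txt
```

```text
clock: 7.4
tool_pos: [0.5932, 0.1923, 0.1992]
tool_rot: [[0.949, -0.118, 0.291], [-0.112, -0.993, -0.037], [0.293, 0.003, -0.956]]
ft_force: [0.6, 1.9, -0.5]
width: 0.0263
grasp_force: 60.0
clock: 7.78
tool_pos: [0.5974, 0.1922, 0.1893]
tool_rot: [[0.949, -0.118, 0.293], [-0.113, -0.993, -0.037], [0.296, 0.002, -0.955]]
ft_force: [0.2, -0.3, -1.3]
width: 0.0269
grasp_force: 60.0
```

```bash
cat > st.py <<'E'
from h import *
s=bot.read_state();m=np.array([.606,.190,.1616]);foot=s["tool_pos"]+.0435*s["tool_rot"][:,2];e=foot-m
print("t",s["clock"],"depth",-e@A,"lat x,y",e@LEAN[:,0],e@LEAN[:,1],"Faxial",s["ft_force"]@A,"Flat",s["ft_force"]@LEAN[:,0],s["ft_force"]@LEAN[:,1],"w",s["width"],s["grasp_force"])
E
python3 st.py; echo '0,0,0.005,0,0,0;0,0,0.01,0,0,0;0,0,0.01,0,0,0' > rows.txt && python3 -m crank rows.txt>/dev/null;python3 st.py;  echo '0,0,0.004,0,0,0;0,0,0.004,0,0,0' > rows.txt && python3 -m crank rows.txt>/dev/null;python3 st.py
```

```text
t 7.775 depth 0.0144981845432728 lat x,y -0.00017543721671209957 -0.0010572897165299063 Faxial -1.3655867626353502 Flat -0.1373888896918506 0.27401876819829063 w 0.026924603441598374 59.995644092559814
t 8.15 depth 0.024632861204569107 lat x,y -0.00015132932823111423 -0.0009476362872675104 Faxial -1.3774937022891365 Flat -0.7153206926791505 0.2985703678289572 w 0.026245026513181287 59.995014667510986
t 8.4 depth 0.028442581079269544 lat x,y -0.0001176597585670285 -0.0010014590076851337 Faxial -0.9881904220251961 Flat -1.4602722020072119 -0.2480098055785137 w 0.02649843390313394 59.994855523109436
```

```bash
echo '0,0,0.002,0,0,0;0,0,0.002,0,0,0' > rows.txt && python3 -m crank rows.txt>/dev/null;python3 st.py;  echo '0,0,0.002,0,0,0;0,0,0.002,0,0,0' > rows.txt && python3 -m crank rows.txt>/dev/null;python3 st.py
```

```text
t 8.65 depth 0.03024715340105616 lat x,y -4.564731781406717e-05 -0.001045897978152686 Faxial -1.2163349917809436 Flat -1.3299669164895076 0.197545983774028 w 0.026083623237251826 59.99598205089569
t 8.9 depth 0.03228251146118303 lat x,y -6.530151156776431e-05 -0.0010318454588652834 Faxial -0.9168122049021555 Flat -0.6400343174414133 0.39367807530833165 w 0.02635500657903312 59.99602138996124
```

```bash
echo '0,0,0.002,0,0,0;0,0,0.002,0,0,0' > rows.txt && python3 -m crank rows.txt>/dev/null;python3 st.py;  echo '0,0,0.002,0,0,0;0,0,0.002,0,0,0' > rows.txt && python3 -m crank rows.txt>/dev/null;python3 st.py
```

```text
t 9.15 depth 0.034317154145605766 lat x,y -7.303095488895303e-05 -0.001033126092880224 Faxial -0.11668082910982794 Flat -0.9344323809718077 -1.0487916713740795 w 0.02640705322570107 59.99605715274811
t 9.4 depth 0.03496775338344579 lat x,y 0.0007014787873003652 -0.0011467656268141543 Faxial 6.041538236303558 Flat -1.432294885223527 0.8422663021962603 w 0.026468797740123767 60.875465869903564
```

The foot is on the cork at about 35 mm depth with about 6 N axial, below the 9 N yield. Next I release it and back away along the axis.

```bash
echo '0,0,-0.0005,0,0,0;0,0,-0.0005,0,0,0;0,0,-0.0005,0,0,0;0,0,-0.0005,0,0,0' > rows.txt && python3 -m crank rows.txt 0.06 60|grep -E "force|width"; echo '0,0,-0.04,0,0,0;0,0,-0.09,0,0,0;0,0,-0.13,0,0,0;0,0,-0.13,0,0,0' > rows.txt && python3 -m crank rows.txt; python3 - <<'E'
from h import *
s=bot.read_state();a=bot.snapshot("wrist");b=bot.snapshot("scene");t=bot.snapshot("top")
np.savez("w3.npz",p=s["tool_pos"],R=s["tool_rot"]);cv2.imwrite("pics/w3.png",a);cv2.imwrite("pics/s3.png",b);cv2.imwrite("pics/t3.png",t)
o=np.hstack([a[100:400,180:380],b[100:250,230:330].repeat(2,0).repeat(2,1)]);o=cv2.resize(o,(800,600),interpolation=cv2.INTER_CUBIC);cv2.imwrite("pics/c3.png",o)
m=np.array([.606,.190,.1616]);T=m+A*(.110-.035);print("ptop exp",T,"scene",proj("scene",T),"top",proj("top",T),"wrist",proj("wrist",T,s["tool_pos"],s["tool_rot"]))
E
```

```text
ft_force: [0.2, 0.4, 0.4]
width: 0.0601
grasp_force: 0.0
clock: 10.4
tool_pos: [0.5678, 0.1971, 0.2989]
tool_rot: [[0.946, -0.118, 0.303], [-0.113, -0.993, -0.034], [0.305, -0.002, -0.952]]
ft_force: [0.4, -0.1, -0.1]
width: 0.0599
grasp_force: 0.0
ptop exp [0.584  0.1926 0.2333] scene [293.9867 144.1875] top [309.4953 199.9495] wrist [282.2671 210.8199]
```

View pics/c3.png

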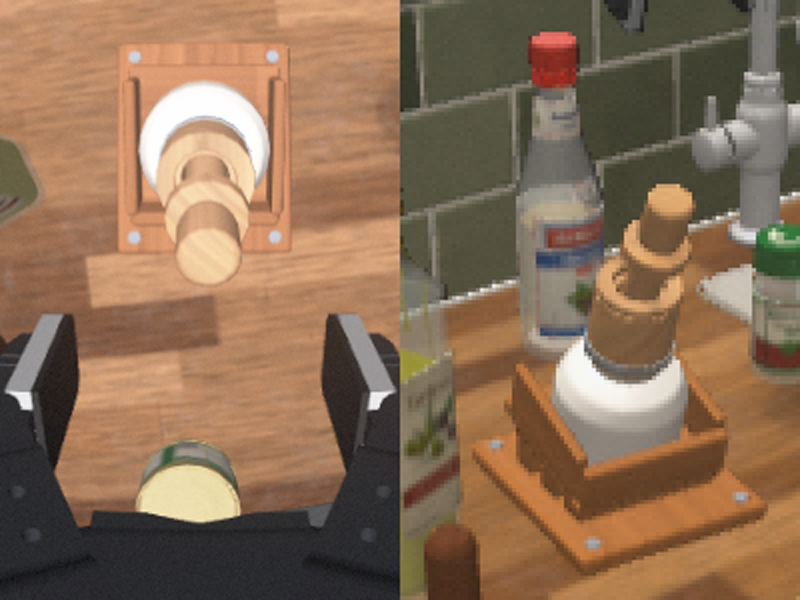

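The plunger stands in the bore, tilted slightly within the clearance. Its knob top is at wrist ≈ (284,228) and scene ≈ (297.5,150). I'll triangulate it.

```bash
python3 - <<'E'
from h import *
w=np.load("w3.npz");p,R=w["p"],w["R"]
def ls(rs):
    M=np.zeros((3,3));b=np.zeros(3)
    for o,d in rs:
        d=d/np.linalg.norm(d);P=np.eye(3)-np.outer(d,d);M+=P;b+=P@o
    return np.linalg.solve(M,b)
a=wray((284,228.5),p,R);s=ray("scene",(297.3,149.5))
X=ls([a,s]);print("knob top",X,proj("scene",X),proj("wrist",X,p,R),proj("top",X))
m=np.array([.606,.190,.1616]);e=X-m;print("along",e@A,"lat",e@LEAN[:,0],e@LEAN[:,1])
# mouth checks
Y=ls([wray((180+203/2,100+168/2),p,R),ray("scene",(230+237/4,100+283/4))]);print("mouth",Y,(Y-m)@LEAN)
t=cv2.imread("pics/t3.png");u,v=proj("top",X).astype(int);print(u,v)
E
```

```text
knob top [0.5697 0.1934 0.2256] [297.5758 149.4873] [283.3541 228.1417] [309.1076 206.1059]
along 0.07187875661311542 lat -0.015926244779091343 0.0009729250730969136
mouth [0.6107 0.1887 0.157 ] [0.0033 0.0007 0.0059]
309 206
```

The knob leans about 12 to 16 mm toward the robot, which is bore clearance and stays within the mallet face. Now the mallet. I'll yaw the tool by 57° so the wrist camera stays clear of the oil bottle.

```bash
python3 - <<'E'
from h import *
a=np.radians(50);x=np.array([np.cos(a),np.sin(a),0]);D2=np.c_[x,np.cross([0,0,-1],x),[0,0,-1.]]
delta([.494,.3855,.18],D2,rot=LEAN)
s=bot.read_state()
for f in(.25,.5,.75):
    Rr=LEAN@Ro.from_rotvec(f*Ro.from_matrix(LEAN.T@D2).as_rotvec()).as_matrix();print(Rr[:,2])
E
```

```text
d [-0.1219 -0.1797  0.0792] rv [  8.5253 -15.7508 -56.4085]
[ 0.2271  0.0013 -0.9739]
[ 0.1528  0.02   -0.9881]
[ 0.0754  0.0195 -0.997 ]
```

Units first: turns go in shares of 360 degrees. So -56.4 degrees / 360 = -0.1567.

```bash
echo '-0.02,-0.04,0,0.0033,-0.0061,-0.0222;-0.04,-0.08,0.01,0.0067,-0.0125,-0.0444;-0.06,-0.12,0.02,0.01,-0.0186,-0.0667;-0.09,-0.16,0.03,0.0133,-0.025,-0.0889;-0.12,-0.18,0.05,0.0167,-0.0311,-0.1111;-0.122,-0.18,0.079,0.0203,-0.0375,-0.1333;-0.122,-0.18,0.079,0.0236,-0.0439,-0.1567;-0.122,-0.18,0.079,0.0236,-0.0439,-0.1567;-0.122,-0.18,0.079,0.0236,-0.0439,-0.1567' > rows.txt && python3 -m crank rows.txt 0.06
python3 - <<'E'
from h import *
s=bot.read_state();p,R=s["tool_pos"],s["tool_rot"];im=bot.snapshot("wrist");cv2.imwrite("pics/w4.png",im)
print("exp handle top",proj("wrist",np.array([.494,.3855,.122]),p,R),"head centre",proj("wrist",np.array([.494,.3855,.041]),p,R))
hsv=cv2.cvtColor(im,cv2.COLOR_BGR2HSV)
m=((hsv[...,2]<110)&(hsv[...,1]>90)&((hsv[...,0]<14)|(hsv[...,0]>170))).astype(np.uint8)
n,l,st,c=cv2.connectedComponentsWithStats(m)
for i in np.argsort(-st[1:,4])[:4]+1: print(st[i],c[i])
a=np.radians(50);x=np.array([np.cos(a),np.sin(a),0]);D2=np.c_[x,np.cross([0,0,-1],x),[0,0,-1.]]
delta([.494,.3855,.060],D2)
E
```

```text
clock: 11.68
tool_pos: [0.4941, 0.3854, 0.1804]
tool_rot: [[0.644, 0.765, -0.001], [0.765, -0.644, -0.003], [-0.003, 0.001, -1.0]]
ft_force: [-0.4, 0.8, -0.4]
width: 0.0603
grasp_force: 0.0
exp handle top [279.9531 208.9016] head centre [279.8128 184.3788]
[257 147  49  17 103] [280.7184 151.7087]
[264 175  13  21  97] [269.5567 182.6495]
[286 178   8  17  42] [290.3333 184.881 ]
[151 215   4   4   6] [152.1667 216.6667]
d [ 0.0002 -0.0003  0.121 ] rv [ 0.0785  0.1318 -0.0606]
```

View pics/w4.png

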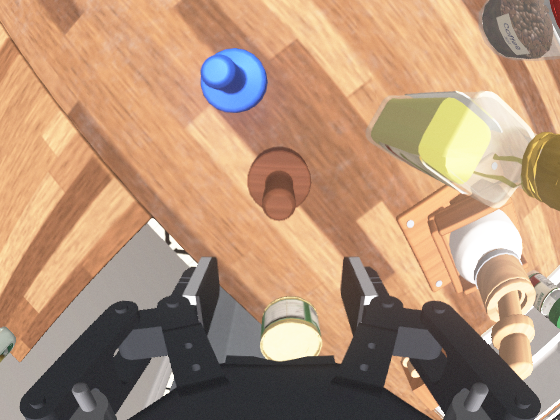

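The wrist view shows the mallet's handle top at ≈ (279,206), against (280,209) expected, and the path down is free. Descend and grip.

```bash
echo '0,0,0.05,0,0,0;0,0,0.1,0,0,0;0,0,0.12,0,0,0;0,0,0.12,0,0,0' > rows.txt && python3 -m crank rows.txt 0.06|grep -E "pos|force"; echo '0,0,0,0,0,0;0,0,0,0,0,0;0,0,0,0,0,0;0,0,0,0,0,0' > rows.txt && python3 -m crank rows.txt 0.0 110; echo '0,0,-0.03,0,0,0;0,0,-0.09,0,0,0;0,0,-0.15,0,0,0;0,0,-0.2,0,0,0;0,0,-0.2,0,0,0' > rows.txt && python3 -m crank rows.txt
```

```text
tool_pos: [0.4934, 0.3849, 0.0604]
ft_force: [0.6, 0.5, 0.4]
grasp_force: 0.0
clock: 12.72
tool_pos: [0.496, 0.3871, 0.0647]
tool_rot: [[0.642, 0.767, 0.004], [0.767, -0.642, 0.001], [0.003, 0.002, -1.0]]
ft_force: [-2.0, 0.8, 7.0]
width: 0.0229
grasp_force: 107.6
clock: 13.35
tool_pos: [0.4976, 0.3876, 0.2683]
tool_rot: [[0.642, 0.766, 0.011], [0.766, -0.642, 0.004], [0.01, 0.006, -1.0]]
ft_force: [0.5, -0.7, -3.8]
width: 0.0231
grasp_force: 108.6
```

```bash
echo '0,0,0,0,0,0;0,0,0,0,0,0' > rows.txt && python3 -m crank rows.txt; python3 - <<'E'
from h import *
s=bot.read_state();print(s["joints"])
m=np.array([.606,.190,.1616])
for k in(.0,): 
  T=m+A*(.075+.04+.0647)+LEAN[:,0]*-.008; print(T); delta(T,LEAN); 
E
```

```text
clock: 13.6
tool_pos: [0.4928, 0.3849, 0.2578]
tool_rot: [[0.642, 0.766, -0.006], [0.766, -0.642, -0.006], [-0.008, -0.001, -1.0]]
ft_force: [1.1, -0.4, -4.1]
width: 0.0231
grasp_force: 108.5
[30.1315 16.045  75.7398 -0.1201 88.6611 70.1028]
[0.5457 0.1972 0.3309]
d [-0.1104  0.161  -0.0724] rv [-8.3405 16.1899 56.4799]
```

Converted, 56.5 degrees / 360 = 0.1569.

```bash
echo '-0.015,0.02,-0.04,-0.0028,0.0056,0.0194;-0.03,0.04,-0.072,-0.0056,0.0111,0.0389;-0.045,0.065,-0.072,-0.0083,0.0167,0.0611;-0.06,0.09,-0.072,-0.0117,0.0222,0.0833;-0.08,0.12,-0.072,-0.015,0.0292,0.1056;-0.1,0.145,-0.072,-0.0189,0.0361,0.1278;-0.11,0.161,-0.072,-0.0231,0.045,0.1569;-0.11,0.161,-0.072,-0.0231,0.045,0.1569;-0.11,0.161,-0.072,-0.0231,0.045,0.1569;-0.11,0.161,-0.072,-0.0231,0.045,0.1569' > rows.txt && python3 -m crank rows.txt; cat > st2.py <<'E'
from h import *
s=bot.read_state();m=np.array([.606,.190,.1616]);e=s["tool_pos"]+.0647*s["tool_rot"][:,2]-m
print("t",s["clock"],"face above mouth",e@A,"lat",e@LEAN[:,0],e@LEAN[:,1],"Fax",s["ft_force"]@A,"rotres",Ro.from_matrix(LEAN.T@s["tool_rot"]).as_rotvec(degrees=True))
E
python3 st2.py;python3 - <<'E'
from h import *
b=bot.snapshot("scene");t=bot.snapshot("top")
o=np.hstack([b[80:230,220:320].repeat(2,0).repeat(2,1),t[140:290,260:360].repeat(2,0).repeat(2,1)]);cv2.imwrite("pics/c5.png",cv2.resize(o,(800,600),interpolation=cv2.INTER_CUBIC))
E
```

```text
clock: 14.85
tool_pos: [0.5472, 0.1991, 0.3333]
tool_rot: [[0.948, -0.117, 0.297], [-0.113, -0.993, -0.031], [0.299, -0.004, -0.954]]
ft_force: [-0.3, 0.4, -3.2]
width: 0.023
grasp_force: 109.0
t 14.85 face above mouth 0.11694275760165239 lat -0.005845390327547691 -0.0023062836517368174 Fax -2.9577421776162693 rotres [ 0.2727  0.2014 -0.0348]
```

View pics/c5.png

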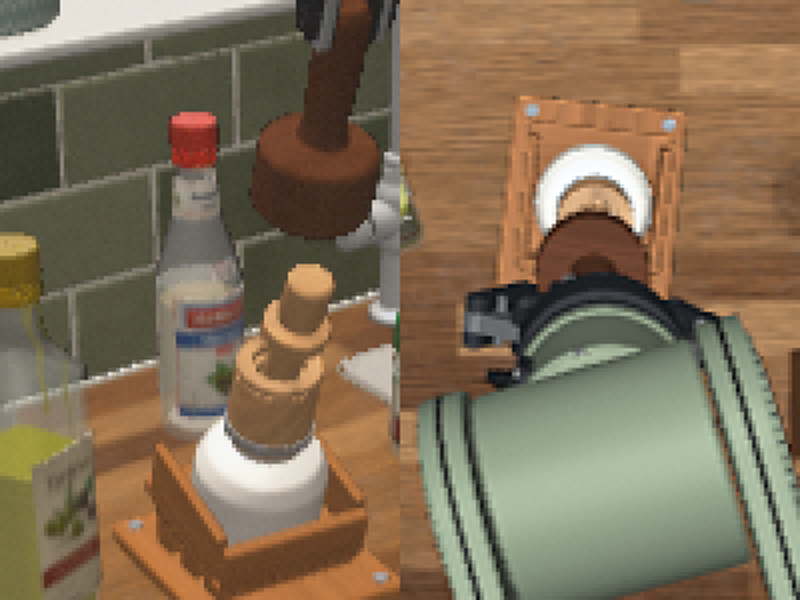

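The mallet face sits over the knob, about 43 mm above it. The first blow is light: about 0.2 m/s, aimed a few mm past contact, and straight back up.

```bash
cat > k.py <<'E'
from h import *
import sys
im=bot.snapshot("scene");cv2.imwrite(f"pics/k{sys.argv[1]}.png",im)
r=cv2.imread("pics/s3.png")
f=lambda i:cv2.resize(i,None,fx=4,fy=4,interpolation=cv2.INTER_CUBIC)
T=f(r)[142*4:165*4,287*4:307*4];S=f(im)[130*4:200*4,270*4:320*4]
q=cv2.matchTemplate(S,T,cv2.TM_CCOEFF_NORMED);_,v,_,l=cv2.minMaxLoc(q);d=np.array(l)/4+[270-287,130-142]
m=np.array([.606,.190,.1616]);j=proj("scene",m+A*.055)-proj("scene",m+A*.075)
print("match",v,"shift px",d,"px for 20mm down",j,"mm",d@j/(j@j)*20)
E
echo '0,0,0.01,0,0,0;0,0,0.022,0,0,0;0,0,0.046,0,0,0;0,0,0.01,0,0,0;0,0,0,0,0,0;0,0,0,0,0,0' > rows.txt && python3 -m crank rows.txt; python3 st2.py; python3 k.py 1
```

```text
clock: 15.7
tool_pos: [0.5478, 0.1986, 0.3347]
tool_rot: [[0.946, -0.119, 0.301], [-0.115, -0.993, -0.031], [0.302, -0.006, -0.953]]
ft_force: [-0.5, 0.1, -4.6]
width: 0.0233
grasp_force: 109.4
t 15.7 face above mouth 0.11808445225218835 lat -0.004508206141284014 -0.0019103755986762255 Fax -4.2285207389833666 rotres [0.3054 0.409  0.0869]
match 0.9617500305175781 shift px [-0.75  0.75] px for 20mm down [-1.2521  7.0769] mm 2.418871664779395
```

```bash
echo '0,0,0.01,0,0,0;0,0,0.026,0,0,0;0,0,0.056,0,0,0;0,0,0.02,0,0,0;0,0,0.01,0,0,0;0,0,0.01,0,0,0' > rows.txt && python3 -m crank rows.txt>/dev/null; python3 st2.py; python3 k.py 2
```

```text
t 16.5 face above mouth 0.10759352024458164 lat -0.004735106030414776 -0.0018775459622772678 Fax -4.153993394547791 rotres [0.2892 0.3704 0.0889]
match 0.8679519295692444 shift px [-2.25  3.5 ] px for 20mm down [-1.2521  7.0769] mm 10.681998781328968
```

```bash
echo '0,0,0.01,0,0,0;0,0,0.026,0,0,0;0,0,0.053,0,0,0;0,0,0.02,0,0,0;0,0,0.008,0,0,0;0,0,0.008,0,0,0' > rows.txt && python3 -m crank rows.txt>/dev/null; python3 st2.py; python3 k.py 3
```

```text
t 17.3 face above mouth 0.10010244409895941 lat -0.004286937637081783 -0.00203880627722214 Fax -3.8561000688269784 rotres [0.3099 0.4195 0.0937]
match 0.8727074265480042 shift px [-3.    5.75] px for 20mm down [-1.2521  7.0769] mm 17.211330990497302
```

```bash
echo '0,0,0.01,0,0,0;0,0,0.025,0,0,0;0,0,0.049,0,0,0;0,0,0.02,0,0,0;0,0,0.005,0,0,0;0,0,0.005,0,0,0' > rows.txt && python3 -m crank rows.txt>/dev/null; python3 st2.py; python3 k.py 4
```

```text
t 18.1 face above mouth 0.09544104312409374 lat -0.004031648558022113 -0.0021185882055820143 Fax -4.125151444496381 rotres [0.3176 0.4477 0.0924]
match 0.8600074052810669 shift px [-4.  6.] px for 20mm down [-1.2521  7.0769] mm 18.381262938008692
```

```bash
echo '0,0,0.01,0,0,0;0,0,0.025,0,0,0;0,0,0.05,0,0,0;0,0,0.02,0,0,0;0,0,0.002,0,0,0;0,0,0.002,0,0,0' > rows.txt && python3 -m crank rows.txt>/dev/null; python3 st2.py; python3 k.py 5
```

```text
t 18.9 face above mouth 0.0936354665773805 lat -0.0038197223710390066 -0.0022088806991213085 Fax -4.118156020816788 rotres [0.3271 0.4719 0.0952]
match 0.841384768486023 shift px [-4.25  6.  ] px for 20mm down [-1.2521  7.0769] mm 18.502476735537
```

```bash
python3 - <<'E'
from h import *
b=cv2.imread("pics/k5.png");a=bot.snapshot("wrist");c=cv2.imread("pics/k3.png")
f=lambda i:cv2.resize(i[135:195,270:320],(400,480),interpolation=cv2.INTER_CUBIC)
cv2.imwrite("pics/c6.png",np.hstack([f(c),f(b)]))
E
```

```text
(no output)
```

View pics/c6.png

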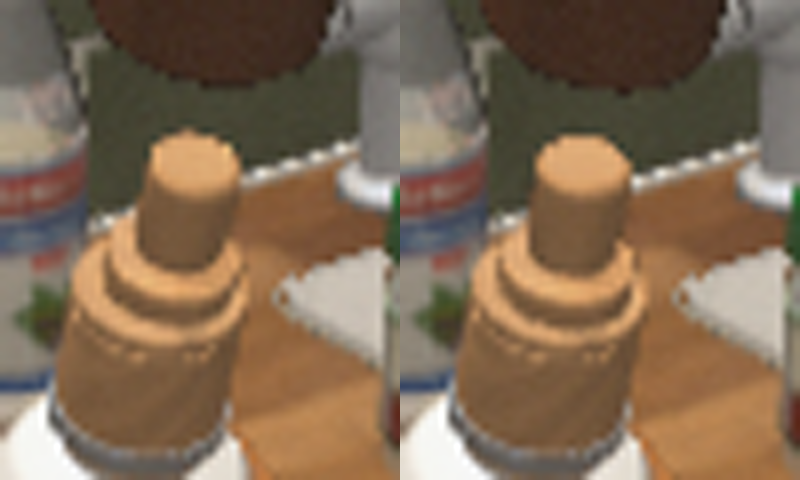

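The left crop (after blow 3) shows a gap under the shoulder. The right crop (after blow 5) shows the shoulder at the rim, upright, with the knob top at ≈ (293,155.6). One more blow of the same strength will show whether it still moves.

```bash
echo '0,0,0.01,0,0,0;0,0,0.026,0,0,0;0,0,0.051,0,0,0;0,0,0.02,0,0,0;0,0,0,0,0,0;0,0,0,0,0,0' > rows.txt && python3 -m crank rows.txt>/dev/null; python3 st2.py; python3 k.py 6; python3 - <<'E'
import cv2
f=lambda n:cv2.resize(cv2.imread(f"pics/k{n}.png"),None,fx=8,fy=8,interpolation=cv2.INTER_CUBIC)
for a in(4,5):
    T=f(a)[149*8:178*8,280*8:302*8];q=cv2.matchTemplate(f(6)[145*8:185*8,275*8:307*8],T,5);_,v,_,l=cv2.minMaxLoc(q);print(a,v,l[0]/8-5,l[1]/8-4)
E
```

```text
t 19.75 face above mouth 0.09277261863446495 lat -0.004231426712687372 -0.0020648981726165234 Fax -3.530712482399307 rotres [0.3043 0.4143 0.0939]
match 0.8435932397842407 shift px [-4.25  6.  ] px for 20mm down [-1.2521  7.0769] mm 18.502476735537
4 0.9862261414527893 -0.125 0.0
5 0.9988105893135071 0.0 0.0
```

```bash
python3 - <<'E'
from h import *
f=lambda n:cv2.resize(cv2.imread(f"pics/k{n}.png"),None,fx=4,fy=4,interpolation=cv2.INTER_CUBIC)
im=cv2.imread("pics/k1.png");hsv=cv2.cvtColor(im,cv2.COLOR_BGR2HSV)
z=[.1181,.1076,.1001,.0954,.0936,.0928]
T=f(1)[112*4:140*4,282*4:316*4]
G=f(1)[80*4:93*4,290*4:320*4]
m=np.array([.606,.190,.1616])
for n in range(1,7):
    I=f(n)
    o=[]
    for t,(x,y) in((T,(282,112)),(G,(290,80))):
        q=cv2.matchTemplate(I[70*4:165*4,265*4:340*4],t,5);_,v,_,l=cv2.minMaxLoc(q);o+=[round(v,3),l[0]/4+265-x,l[1]/4+70-y]
    print(n,o,"exp",proj("scene",m+A*z[n-1])-proj("scene",m+A*.1181))
E
```

```text
1 [1.0, 0.0, 0.0, 1.0, 0.0, 0.0] exp [0. 0.]
2 [0.761, -0.75, 3.75, 0.837, -0.75, 4.75] exp [-0.7026  3.9707]
3 [0.681, -1.5, 6.25, 0.859, -1.5, 8.25] exp [-1.1981  6.7712]
4 [0.592, -2.0, 7.75, 0.855, -2.0, 9.75] exp [-1.5059  8.5112]
5 [0.662, -3.0, 7.25, 0.842, -2.0, 10.0] exp [-1.6233  9.1746]
6 [0.69, -1.75, 6.0, 0.824, -2.0, 10.75] exp [-1.6754  9.4689]
```

Blow 6 moved the plunger not at all, while the mallet slipped about 10 mm up in the grip. That is a hard stop, so the plunger is home. Next I carry the mallet to the free worktop on the stand's -y side, around (0.60, 0.062).

```bash
python3 - <<'E'
from h import *
delta([.60,.062,.16],DOWN,rot=LEAN);delta([.60,.062,.16],DOWN)
E
```

```text
d [0.0143 0.1291 0.1604] rv [ -0.     -17.1887   0.    ]
d [0.0138 0.1298 0.1599] rv [ -0.2532 -17.4388  -0.048 ]
```

Converted, -17.4 degrees / 360 = -0.0483.

```bash
echo '0,0.01,-0.03,0,0,0;0,0.05,-0.03,0,-0.0083,0;0.005,0.1,-0.02,-0.0003,-0.0194,0;0.014,0.13,0.02,-0.0003,-0.0333,0;0.014,0.13,0.08,-0.0006,-0.0478,0;0.014,0.13,0.13,-0.0006,-0.0483,0;0.014,0.13,0.16,-0.0006,-0.0483,0;0.014,0.13,0.16,-0.0006,-0.0483,0;0.014,0.13,0.16,-0.0006,-0.0483,0' > rows.txt && python3 -m crank rows.txt; python3 - <<'E'
from h import *
t=bot.snapshot("scene");cv2.imwrite("pics/s7.png",t)
w=bot.snapshot("wrist");cv2.imwrite("pics/w7.png",w)
h=cv2.cvtColor(t,cv2.COLOR_BGR2HSV);r=h[130:260,280:370]
m=((r[...,2]<105)&(r[...,1]>100)&((r[...,0]<12)|(r[...,0]>172))).astype(np.uint8)
n,l,st,c=cv2.connectedComponentsWithStats(m);i=1+np.argmax(st[1:,4]);print(st[i]+[280,130,0,0,0],c[i]+[280,130])
M=(l==i)
for y in range(st[i][1],st[i][1]+st[i][3],4):
    xs=np.where(M[y])[0];print(y+130,xs.min()+280,xs.max()+280,end=" | ")
s=bot.read_state();p=s["tool_pos"]
for k in(-.02,0,.02,.04,.055,.0647):print(k,proj("scene",p+s["tool_rot"][:,2]*k))
E
```

```text
clock: 20.92
tool_pos: [0.6005, 0.0618, 0.1613]
tool_rot: [[0.993, -0.12, 0.002], [-0.12, -0.993, 0.001], [0.002, -0.001, -1.0]]
ft_force: [0.3, -0.3, -3.4]
width: 0.0228
grasp_force: 137.8
[320 167  26  17 269] [331.9851 175.4349]
167 320 345 | 171 320 344 | 175 320 343 | 179 321 344 | 183 330 337 | -0.02 [333.0219 148.8354]
0 [332.6817 156.3738]
0.02 [332.3476 163.7793]
0.04 [332.0193 171.0555]
0.055 [331.7768 176.4298]
0.0647 [331.6217 179.8681]
```

```bash
F='pos|ft_force'; echo '0,0,0.04,0,0,0;0,0,0.08,0,0,0;0,0,0.097,0,0,0;0,0,0.097,0,0,0' > rows.txt && python3 -m crank rows.txt|grep -E "$F"; echo '0,0,0.002,0,0,0;0,0,0.004,0,0,0;0,0,0.004,0,0,0' > rows.txt && python3 -m crank rows.txt|grep -E "$F"; echo '0,0,0.002,0,0,0;0,0,0.003,0,0,0;0,0,0.003,0,0,0' > rows.txt && python3 -m crank rows.txt|grep -E "$F"
```

```text
tool_pos: [0.6, 0.0621, 0.0639]
ft_force: [-0.7, -0.5, -3.0]
tool_pos: [0.601, 0.062, 0.0609]
ft_force: [0.4, 0.1, -3.6]
tool_pos: [0.601, 0.062, 0.0578]
ft_force: [-0.9, 0.6, 1.1]
```

```bash
F='pos|ft_force|width|grasp'; echo '0,0,0.0015,0,0,0;0,0,0.0015,0,0,0;0,0,0.0015,0,0,0' > rows.txt && python3 -m crank rows.txt|grep -E "$F"
```

```text
tool_pos: [0.6015, 0.0621, 0.0577]
ft_force: [-3.0, -0.3, 8.1]
width: 0.0233
grasp_force: 139.9
```

```bash
F='pos|ft_force|width|grasp'; echo '0,0,0,0,0,0;0,0,0,0,0,0;0,0,-0.001,0,0,0' > rows.txt && python3 -m crank rows.txt - 20|grep -E "$F"; echo '0,0,0,0,0,0;0,0,0,0,0,0;0,0,0,0,0,0;0,0,0,0,0,0' > rows.txt && python3 -m crank rows.txt 0.055 20|grep -E "$F";  echo '0,0,-0.02,0,0,0;0,0,-0.06,0,0,0;0,0,-0.12,0,0,0;0,0,-0.17,0,0,0;0,0,-0.17,0,0,0;0,0,-0.17,0,0,0' > rows.txt && python3 -m crank rows.txt; python3 - <<'E'
from h import *
s=bot.read_state();p,R=s["tool_pos"],s["tool_rot"]
t=bot.snapshot("scene");cv2.imwrite("pics/s8.png",t);cv2.imwrite("pics/w8.png",bot.snapshot("wrist"))
h=cv2.cvtColor(t,cv2.COLOR_BGR2HSV);r=h[130:260,280:380]
m=((r[...,2]<105)&(r[...,1]>100)&((r[...,0]<12)|(r[...,0]>172))).astype(np.uint8)
n,l,st,c=cv2.connectedComponentsWithStats(m);i=1+np.argmax(st[1:,4]);print(st[i]+[280,130,0,0,0],c[i]+[280,130]);M=l==i
for y in range(st[i][1],st[i][1]+st[i][3],4):
    xs=np.where(M[y])[0];print(y+130,xs.min()+280,xs.max()+280,end=" | ")
for z in(0,.041,.122):print(z,proj("scene",np.array([.601,.062,z])),proj("wrist",np.array([.601,.062,z]),p,R))
f=lambda i:cv2.resize(i,None,fx=8,fy=8,interpolation=cv2.INTER_CUBIC)
T=f(cv2.imread("pics/k6.png"))[149*8:178*8,280*8:302*8];q=cv2.matchTemplate(f(t)[145*8:185*8,275*8:307*8],T,5);_,v,_,l=cv2.minMaxLoc(q);print("plunger",v,l[0]/8-5,l[1]/8-4)
E
```

```text
tool_pos: [0.6011, 0.062, 0.0578]
ft_force: [-1.1, 0.1, 3.4]
width: 0.0227
grasp_force: 139.7
tool_pos: [0.6004, 0.062, 0.0563]
ft_force: [-0.2, 0.4, -0.3]
width: 0.0551
grasp_force: 0.0
clock: 24.28
tool_pos: [0.6001, 0.0618, 0.2274]
tool_rot: [[0.993, -0.12, 0.003], [-0.12, -0.993, 0.001], [0.002, -0.001, -1.0]]
ft_force: [-0.4, 0.5, 0.5]
width: 0.0551
grasp_force: 0.0
[319 174  18  29 236] [329.572  188.1356]
174 328 336 | 178 327 335 | 182 328 336 | 186 319 335 | 190 320 335 | 194 327 333 | 198 326 334 | 202 332 333 | 0 [330.4574 213.4098] [279.2218 168.677 ]
0.041 [331.0093 199.8284] [279.1404 175.0814]
0.122 [332.1574 171.5772] [278.9155 192.8599]
plunger 0.9991310238838196 0.0 0.0
```

The plunger is unmoved, and the mallet's handle stands vertical at the expected spot (scene u ≈ 332, v from 174 to 202). The gripper is open and clear, so I'm handing in.

```bash
echo '0,0,0,0,0,0;0,0,0,0,0,0' > rows.txt && python3 -m crank rows.txt|head -1; python3 -c "
from workcell import bot
print(bot.close_job())"
```

```text
clock: 24.62
the job is handed in; nothing more can be done
None
```

The job is handed in at about 24.6 s: the plunger was released on the cork, then driven home with a light first blow and five more. A last blow moved it no further, so its shoulder is on the rim. The mallet stands upright and released beside the stand; I did not recheck the bystanders, but felt no contact with them.

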